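Open the paste jar in the cam vise and hold its cap

TASK

Brace the jar of assembly paste by swinging the vise's cam lever clockwise (seen from above) fully home, so that the jaws grip the jar. Then unscrew the tight cap anticlockwise until its threads let go, lift it straight off and finish still gripping it, level, two or three centimetres above the open mouth. The jar stays upright in the clamped vise, and the other things on the bench are left alone.

Things in the scene. Friction and masses are not known exactly. Their poses are not given: they have to be found in the camera images.
- vise: grey steel drill-press vise bolted down, 100 x 205 mm. Origin: at bench level, where the clamped jar's axis stands; z up. The bed under the jar is 22 mm high. Fixed jaw with upright V groove on the +y side; moving jaw on the -y side closes towards +y. Jaws: 90 mm wide along x, tops 62 mm above the bench. The cam lever's pivot is 81.5 mm to the -y side of the origin
- lever_knob (a point): the upright black cylindrical grip at the end of the cam lever, 24 mm in diameter, 56 to 100 mm above the bench; this point is on its axis at 80 mm height. It is 110 mm from the pivot. The flat steel lever bar below it is 44 to 52 mm above the bench
- lever_pivot (a point): the vertical pivot axis of the cam lever, at the height of lever_knob (80 mm above the bench); the lever turns about it in a horizontal plane
- vise_lever (a joint): angle of the cam lever, rad: 0 open (lever points along the vise's -y), grows clockwise seen from above to its stop at 1.5 (fully home, lever along the vise's -x). The jaw advances 6.7 mm per rad, meets the jar at about 1.2, grips it fully at 1.5. The lever stays where it is left and takes 4 N at the knob, 7 N at the end
- soft_jaw: the rubber-faced plate of the moving jaw that presses on the jar, 90 mm wide and 40 mm high, on a short stiff spring. Its origin lies at bench level below the rubber face; the face looks along the vise's +y
- jar: full white plastic jar, 62 mm in diameter, 88 mm high to its rim, about 0.45 kg, standing loose between the open jaws within 7 mm of the vise's origin. Origin: centre of its underside; z up. Shoulder at 69 mm height; the 45 mm wide neck above it has three short right-hand threads
- cap: black ribbed plastic screw cap on the jar, 60 mm in diameter, 19 mm high, 47 g. Origin: centre of its lower edge; z up. Screwed down: origin 74 mm above the jar's underside, x axis along the jar's x. It turns stiffly (0.5 N m: grip with 25 N or more) anticlockwise seen from above, rises 2 mm and is free after 1.0 rad (up to 1.6 rad is harmless); the skirt clears the rim once lifted 15 mm
- cap_top (a point): the centre of the cap's flat top, 19 mm above cap's origin
- jar_mouth (a point): the centre of the jar's mouth, at rim height, 88 mm above its underside
- gasket: bystander: flat steel ring gasket, 104 mm outside, 68 mm inside, 4.5 mm thick, lying on the bench. Origin: centre of its underside
- slug_wrench: bystander: short heavy brass slugging wrench, about 190 mm long and 24 mm high, lying on the bench. Origin: underside, near its middle
- brush: bystander: small flat brush with a wooden handle, 200 mm long, lying on the bench. Origin: underside at its middle
- spray_can: bystander: plain metal spray can with a grey cap, 52 mm in diameter, 148 mm high, standing on the bench. Origin: centre of its underside
Not all that is in view belongs to the job. There is more than one size of the cap; the one meant has the size given above. Several things have the shape of the jar; the one meant has the colours described above.

How it is judged:
By the outcome, as a careful person would: the job done as asked, in the order asked, and still so for the second after the job is handed in, while the arm keeps its last pose, push and grip.
It also fails if it takes over 51 s, if anything falls off the work surface, if the arm or the gripper's body presses on something with over 40 N, if the wrist force passes 120 N, or if a joint passes its speed limit or range.

ROBOT

A 6-joint arm with a two-finger parallel gripper is mounted at the origin on the work surface. World frame = base frame: x ahead of the robot, y to its left, z up, the work surface at z = 0. Lengths are in m, angles in rad, forces in N, time in s.
With the tool pointing down it reaches from about 0.4 to 0.825 m from the base axis. Payload 7 kg.
Tool frame: the origin (TCP) lies at the very end of the fingers, on their centre line; the grasp point (between the pads) lies arm.grasp_offset behind it (arm.grasp_offset is the distance from the TCP to the grasp point, in m); z points along the fingers, y is the line along which they close (so a half turn about z gives the same grasp; the last joint's range is limited). The gripper opens to 85 mm and grips with 20 to 120 N. Pads are 22 mm wide; open, the fingers measure 114 mm over their backs; the gripper's body (76 mm by 85 mm) begins 54 mm behind the grasp point. The pads swing forward as they close: fully open they stand 13 mm farther back than shut.
Start: joints at [-1.037, 0.359, 0.012, 0, -1.224, -0.288], TCP at [0.164, -0.655, 0.231] pointing down, gripper open.
Joint ranges: [-3.07, 3.07], [-1.43, 2.12], [-1.02, 1.25], [-3.03, 1.67], [-3.05, -0], [-3.03, 3.03]. Speed limits (rad/s): [2.39, 2.39, 3.01, 3.14, 3.14, 3.14].

INTERFACE

Orientations are given as a rotation vector (axis times angle).
In Python, from workcell import arm gives the robot as it stands.
- The arm moves only by the shell command python3 -m crank 'ROWS' [FORCE]. ROWS is JSON, a list of rows, each a list of 7 numbers: the turn, a rotation vector about the tool's x, y, z each as a share of 2 rad, from -1 to 1, then the shift along the tool's x, y, z each as a share of 400 mm, from -1 to 1, then the gripper's target within -1 to 1 (fully open at 1, half-way at 0, shut at -1). In form: [[rx, ry, rz, dx, dy, dz, grip], ...]. A call has 1 to 12 rows; each row is the pose to reach, as a shift and turn from the pose commanded when the call began, along the tool's axes at that moment; what a row does not reach only later rows make up. A row lasts 1/12 s, in which the tool goes at most 41.7 mm and 7.16 degrees, less where a joint would pass 70% of its speed; a pose out of reach is approached as far as the arm can. A call with a number of a shift or a turn outside -1 to 1 is refused whole. A call with a gripper value outside its range is refused whole. The fingers move at their own pace and stop on an object; FORCE is the grip in N (left out, the last holds). Time passes only in rows, so rows that repeat a pose let the fingers close. It gives the time, the measured TCP pose, the force, the opening and the grip force at its end, in the units of the state.
- arm.sense(): the state, without advancing time (a new reading comes with each control period).
- arm.get_image(name): name is "side" or "top" or "wrist"; returns the picture (480x640x3 uint8, blue, green, red); there is no depth.
- arm.get_calibration(name): a dict with "mtx" (3x3 intrinsics, pixels), "R" (3x3) and "t" (3): a world point X has camera coordinates R X + t; the wrist camera has in their place "tool_from_camera" (4x4, takes a point from camera to tool coordinates, whose origin is the TCP and whose axes are the flange's). Camera axes: x right, y down, z forward; pixel columns grow to the right and rows downward; lengths in m; the calibration is good to about 2 mm. The wrist camera is an equidistant fisheye: a pixel r from the principal point sees the ray r / f radians off the axis. A picture is of the moment at which its call begins: read the wrist's pose just before it. get_calibration takes no time and is no camera call.
- arm.close_job(): hands the job in; it is judged then, once.
The state is a dict: "t": time; "q": joint angles; "qvel": joint speeds; "tau": joint torques, N m; "tcp_pos": TCP position; "eef_rot": TCP orientation; "ft_force": force on the tool from outside, world axes, zero at the start; "ft_torque": the same for the moment, N m; "gripper_width": opening from 0.0 (shut) to 1.0 (fully open); "finger_force": force on a finger pad.
Only numpy, scipy, OpenCV 4.12 (cv2) and the standard library are available. Lean on these libraries where they do the work, as an engineer would, in place of code of your own. Each camera call takes 0.05 s, during which the arm holds its last target. There are 200 camera calls.

## Working session

There is one attempt and no reset: what is moved stays moved. The work goes in short steps, Python scripts to look and compute and a shell command to move; the robot and the scene stay as the last step left them, time stands still between calls to the robot, and variables do not carry over. Pictures are saved under pics/ and viewed, at most 10 in all, crops included, and the job is handed in when it is done.

```bash
mkdir -p pics; ls; python3 - <<'E'
from workcell import arm
import cv2,numpy as np
print(arm.sense(),arm.grasp_offset)
for n in ["side","top"]:
    cv2.imwrite(f"pics/{n}0.png",arm.get_image(n)); print(n,arm.get_calibration(n))
print(arm.get_calibration("wrist"))
E
```

```text
pics
{'t': 0.0, 'q': array([-1.03690904e+00,  3.59391850e-01,  1.10679059e-02, -3.68412969e-04,
       -1.22410176e+00, -2.88122066e-01]), 'qvel': array([ 0.00051257,  0.00037558, -0.00071177,  0.00049789,  0.00105297,
       -0.00098176]), 'tau': array([-2.82782559e-03, -5.83324277e+01,  2.93412191e+01,  6.93693593e+00,
       -6.04421613e-03,  3.23921915e-05]), 'tcp_pos': array([ 0.16410438, -0.65425095,  0.23036112]), 'eef_rot': array([ 3.84839698e-01, -3.11759543e+00, -2.56338749e-03]), 'ft_force': array([ 0.0834435 ,  0.14448422, -0.07582624]), 'ft_torque': array([-0.01391424, -0.00623916,  0.01013877]), 'finger_force': 0.0, 'gripper_width': 1.0034598996185287} 0.0187
side {'mtx': array([[473.08772185,   0.        , 317.6974335 ],
       [  0.        , 473.08772185, 241.70231807],
       [  0.        ,   0.        ,   1.        ]]), 'R': array([[-0.80915707, -0.58747768,  0.01161109],
       [-0.33378944,  0.4432998 , -0.83190739],
       [ 0.48357982, -0.6770194 , -0.55479301]]), 't': array([0.47883166, 0.28842864, 0.9526691 ])}
top {'mtx': array([[592.31866321,   0.        , 3
[... 182 characters left out ...]

       [-9.90492351e-01, -7.85494207e-04, -1.37565570e-01],
       [ 1.37561877e-01, -1.49442059e-02, -9.90380432e-01]]), 't': array([-0.0142884 ,  0.60885963,  1.41144094])}
{'mtx': array([[371.64829954,   0.        , 318.1497024 ],
       [  0.        , 371.64829954, 241.58394623],
       [  0.        ,   0.        ,   1.        ]]), 'tool_from_camera': array([[-1.03532662e-03, -9.55913636e-01, -2.93646128e-01,
         7.41619504e-02],
       [ 9.99999026e-01, -1.26438636e-03,  5.90229301e-04,
         1.20218956e-04],
       [-9.35490397e-04, -2.93645231e-01,  9.55914014e-01,
        -1.43821900e-01],
       [ 0.00000000e+00,  0.00000000e+00,  0.00000000e+00,
         1.00000000e+00]])}
```

View pics/top0.png

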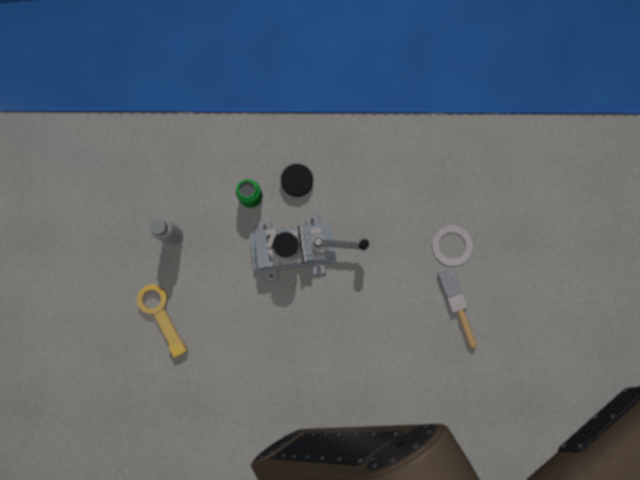

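View pics/side0.png

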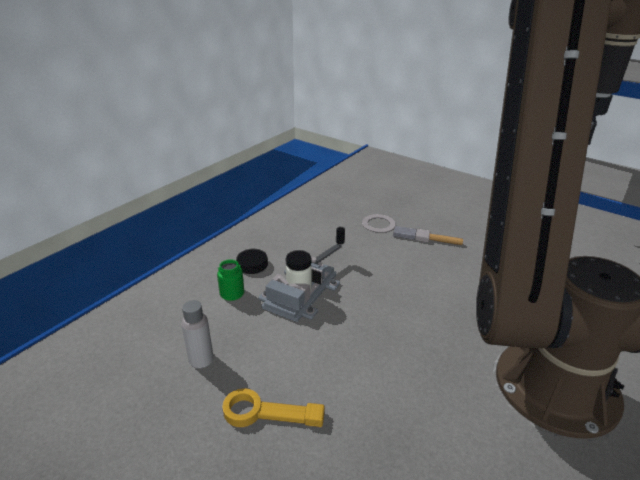

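The top view has black discs at (285,244), on the jar in the vise, and at (297,180), a larger lid lying on the bench. The jar-shaped things are the white jar in the vise and a green one at (249,193). The knob is at (364,244) top and (340,235) side. I choose the cap at (285,244) on the white jar, and will measure it and check it in a crop.

```bash
cat > h.py <<'E'
import cv2,numpy as np
from workcell import arm
def ray(n,px):
    c=arm.get_calibration(n); d=c["R"].T@np.linalg.solve(c["mtx"],[px[0],px[1],1]); o=-c["R"].T@c["t"]; return o,d
def plane(n,px,z):
    o,d=ray(n,px); return o+d*(z-o[2])/d[2]
def two(p1,p2,n1="top",n2="side"):
    o1,d1=ray(n1,p1);o2,d2=ray(n2,p2)
    s=np.linalg.lstsq(np.c_[d1,-d2],o2-o1,rcond=None)[0]
    a=o1+d1*s[0];b=o2+d2*s[1]; return (a+b)/2,np.linalg.norm(a-b)
def blobs(img,thr,box):
    x0,y0,x1,y1=box; m=np.zeros(img.shape[:2],np.uint8); m[y0:y1,x0:x1]=(img.max(2)<thr)[y0:y1,x0:x1]
    n,l,s,c=cv2.connectedComponentsWithStats(m)
    return [(s[i].tolist(),c[i].round(1).tolist()) for i in range(1,n) if s[i,4]>15]
E
python3 - <<'E'
from h import *
t=cv2.imread("pics/top0.png");s=cv2.imread("pics/side0.png")
for th in (35,50):
  print("top",blobs(t,th,(230,150,390,290))); print("side",blobs(s,th,(225,215,365,320)))
for p in [(285,244)]: print("cap z.115",plane("top",p,.115))
print("knob z.1",plane("top",(364,244),.1), "lid",plane("top",(297,180),.02))
a=cv2.resize(t[140:290,220:400],None,fx=4,fy=4,interpolation=2)[:, :720]
b=cv2.resize(s[215:325,215:365],None,fx=4,fy=4,interpolation=2)
cv2.imwrite("pics/crop_t.png",a);cv2.imwrite("pics/crop_s.png",b)
E
```

```text
top [([282, 165, 30, 31, 727], [296.5, 180.4]), ([273, 234, 24, 23, 406], [285.2, 244.5]), ([360, 241, 8, 8, 49], [363.4, 244.5])]
side [([337, 228, 7, 16, 105], [340.0, 235.4]), ([238, 250, 30, 24, 556], [252.5, 261.2]), ([287, 251, 24, 19, 366], [298.3, 260.3]), ([312, 271, 9, 13, 90], [316.3, 276.9])]
top [([282, 165, 30, 32, 791], [296.5, 180.4]), ([254, 196, 7, 10, 29], [257.7, 200.9]), ([273, 233, 26, 24, 471], [285.3, 244.6]), ([359, 240, 9, 9, 64], [363.3, 244.3])]
side [([337, 228, 8, 16, 115], [340.2, 235.3]), ([237, 249, 31, 25, 598], [252.4, 261.1]), ([286, 251, 25, 19, 392], [298.3, 260.2]), ([312, 270, 9, 14, 106], [316.0, 276.7])]
cap z.115 [0.58675817 0.08634162 0.115     ]
knob z.1 [ 0.58883335 -0.09865021  0.1       ] lid [0.76208849 0.06298017 0.02      ]
```

View pics/crop_t.png

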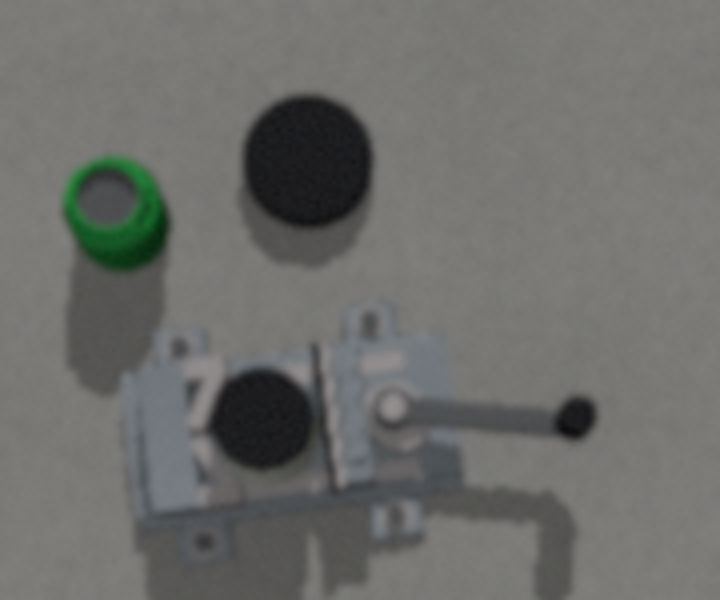

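View pics/crop_s.png

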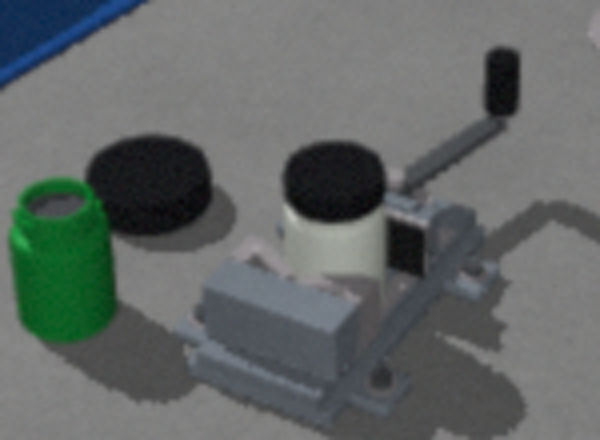

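The crops confirm the choice: the black cap at (285,244) sits on the white jar in the vise, and the lever knob is at (364,244). Next I'll work out the vise yaw, pivot and knob positions.

```bash
python3 - <<'E'
from h import *
print("cap two-view",two((285.2,244.5),(298.3,260.3)),"\nknob two",two((363.4,244.4),(340,235.4)))
print("knob top plane",plane("top",(363.4,244.4),.09), "side mid plane.08",plane("side",(340,235.4),.08))
print("cap side z.108",plane("side",(298.3,260.3),.108),"top z.112",plane("top",(285.2,244.5),.112))
f=lambda u,v:(220+u/4,140+v/4)
for z in(.056,.065): print("pivot",z,plane("top",f(392,405),z))
print("pivot two",two(f(392,405),(215+397/4,215+180/4)))
# yaw from edges: jaw dark line(z~.062), left outer edges, bottom edges
E_={"jaw line":(f(314,345),f(330,490),.062),"fixed jaw left top edge":(f(133,372),f(150,515),.062),"bottom edge":(f(210,508),f(335,493),.022),"fixed right":(f(188,370),f(203,505),.062)}
for k,(a,b,z) in E_.items():
    d=plane("top",b,z)-plane("top",a,z); print(k,np.degrees(np.arctan2(d[1],d[0])),np.linalg.norm(d))
# bolts
b=[plane("top",f(*p),.012) for p in [(180,347),(204,541),(369,322),(397,517)]]
for p in b: print("lug",p.round(3))
s=arm.sense();from scipy.spatial.transform import Rotation as R
print(R.from_rotvec(s["eef_rot"]).as_matrix().round(3))
E
```

```text
cap two-view (array([0.58705838, 0.08653908, 0.10432467]), np.float64(0.00021551031394793118)) 
knob two (array([ 0.59095976, -0.09889826,  0.07709335]), np.float64(0.000250831679471875))
knob top plane [ 0.58917793 -0.09798306  0.09      ] side mid plane.08 [ 0.5886689  -0.09504616  0.08      ]
cap side z.108 [0.58401294 0.09055286 0.108     ] top z.112 [0.58597431 0.0860395  0.112     ]
pivot 0.056 [0.60122379 0.00974492 0.056     ]
pivot 0.065 [0.60000978 0.00972939 0.065     ]
pivot two (array([0.59958905, 0.00869934, 0.05506107]), np.float64(0.00407081166172875))
jaw line -173.47060171105434 0.08886445276492817
fixed jaw left top edge -172.4006252069671 0.08747588875401141
bottom edge -83.11429994291076 0.07763212011110655
fixed right -173.01123717861788 0.08255549442394246
lug [0.644 0.143 0.012]
lug [0.522 0.126 0.012]
lug [0.66  0.024 0.012]
lug [0.537 0.007 0.012]
[[-0.97  -0.243 -0.001]
 [-0.243  0.97   0.001]
 [ 0.     0.001 -1.   ]]
```

```bash
cat >> h.py <<'E'
from scipy.spatial.transform import Rotation as Ro
def row(x,y,z,yaw,pose=None):
    "share row from the present pose to a TCP pointing down with tool y at yaw degrees"
    s=arm.sense(); p,R0=pose or (s["tcp_pos"],Ro.from_rotvec(s["eef_rot"]))
    a=np.radians(yaw); yv=np.array([np.cos(a),np.sin(a),0]); zv=np.array([0,0,-1.])
    R=Ro.from_matrix(np.c_[np.cross(yv,zv),yv,zv])
    rv=(R0.inv()*R).as_rotvec()/2; d=R0.inv().apply(np.array([x,y,z])-p)/.4
    return np.r_[rv,d].round(3).tolist()
E
python3 -c "
from h import *
print(row(.377,-.377,.22,140)); print(row(.5895,-.097,.2,174.4))"
```

```text
[0.001, 0.0, -0.313, -0.685, 0.543, 0.027]
[0.001, 0.0, -0.614, -1.37, 1.093, 0.078]
```

```bash
r='[0.001,0,-0.313,-0.685,0.543,0.027,1]'; python3 -m crank '[[0.001,0,-0.313,-0.685,0.543,0.027,1],[0.001,0,-0.313,-0.685,0.543,0.027,1],[0.001,0,-0.313,-0.685,0.543,0.027,1],[0.001,0,-0.313,-0.685,0.543,0.027,1],[0.001,0,-0.313,-0.685,0.543,0.027,1],[0.001,0,-0.313,-0.685,0.543,0.027,1],[0.001,0,-0.313,-0.685,0.543,0.027,1],[0.001,0,-0.313,-0.685,0.543,0.027,1],[0.001,0,-0.313,-0.685,0.543,0.027,1],[0.001,0,-0.313,-0.685,0.543,0.027,1]]'
python3 -c "
from h import *
print(row(.5895,-.097,.16,174.4))"
```

```text
t: 0.93
tcp_pos: [0.379, -0.3746, 0.2204]
eef_rot: [-1.332, 2.845, -0.003]
ft_force: [-0.6, 0.1, -0.4]
gripper_width: 1.0
finger_force: 0.0
[-0.001, -0.0, -0.299, -0.87, 0.041, 0.151]
```

```bash
python3 -m crank '[[0,0,-0.3,-0.87,0.04,0.15,1],[0,0,-0.3,-0.87,0.04,0.15,1],[0,0,-0.3,-0.87,0.04,0.15,1],[0,0,-0.3,-0.87,0.04,0.15,1],[0,0,-0.3,-0.87,0.04,0.15,1],[0,0,-0.3,-0.87,0.04,0.15,1],[0,0,-0.3,-0.87,0.04,0.15,1],[0,0,-0.3,-0.87,0.04,0.15,1],[0,0,-0.3,-0.87,0.04,0.15,1],[0,0,-0.3,-0.87,0.04,0.15,1],[0,0,-0.3,-0.87,0.04,0.15,1],[0,0,-0.3,-0.87,0.04,0.15,1]]'
python3 - <<'E'
from h import *
s=arm.sense(); im=arm.get_image("wrist"); cv2.imwrite("pics/w1.png",im)
print(s["tcp_pos"],row(.5895,-.097,.064,174.4), s["q"].round(2))
# expected knob pixel
c=arm.get_calibration("wrist"); R=Ro.from_rotvec(s["eef_rot"])
def proj(X):
    t=R.inv().apply(np.array(X)-s["tcp_pos"]); T=np.linalg.inv(c["tool_from_camera"]); v=(T@np.r_[t,1])[:3]
    th=np.arctan2(np.hypot(v[0],v[1]),v[2]); u=v[:2]/np.hypot(*v[:2])*th*c["mtx"][0,0]; return (c["mtx"][:2,2]+u).round(1)
print("knob top exp",proj([.5895,-.097,.1]),"pivot exp",proj([.6,.01,.065]))
print(blobs(im,45,(0,0,640,480)))
E
```

```text
t: 1.93
tcp_pos: [0.5884, -0.1013, 0.1599]
eef_rot: [2.108, -2.328, 0.002]
ft_force: [0.0, 0.2, 0.2]
gripper_width: 0.994
finger_force: 0.0
[ 0.58837703 -0.10129922  0.15993556] [-0.0, -0.001, -0.001, -0.012, -0.002, 0.241] [ 0.16  0.29 -0.26  0.   -1.02 -0.26]
knob top exp [318.1 268. ] pivot exp [318.5 377.3]
[([292, 228, 39, 54, 1649], [311.4, 255.5]), ([2, 305, 633, 175, 53702], [319.8, 420.9]), ([317, 354, 13, 13, 43], [325.1, 359.2]), ([250, 356, 10, 7, 26], [255.0, 357.7])]
```

View pics/w1.png

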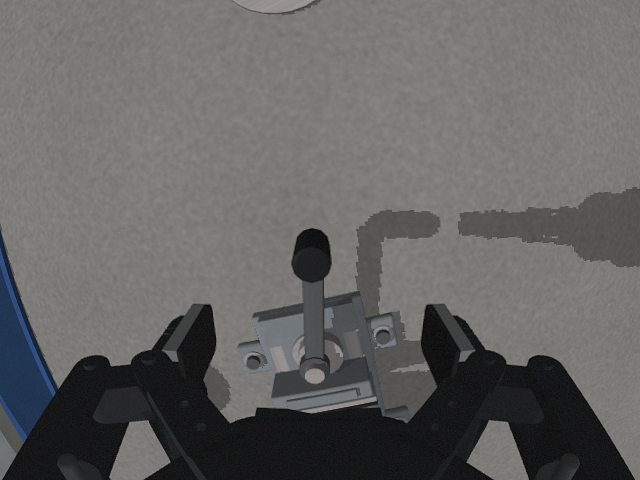

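The wrist view shows the knob's top at (311.5,263) and the pivot bolt at (315,372), with the open fingers on either side. I'll refine the position with rays from this view.

```bash
cat >> h.py <<'E'
def wray(s,px):
    c=arm.get_calibration("wrist"); u=np.array(px)-c["mtx"][:2,2]; r=np.hypot(*u); th=r/c["mtx"][0,0]
    v=np.r_[u/r*np.sin(th),np.cos(th)]; T=c["tool_from_camera"]; R=Ro.from_rotvec(s["eef_rot"])
    return s["tcp_pos"]+R.apply(T[:3,3]), R.apply(T[:3,:3]@v)
def wplane(s,px,z):
    o,d=wray(s,px); return o+d*(z-o[2])/d[2]
E
python3 - <<'E'
from h import *
s=arm.sense()
print("knob",wplane(s,(311.5,263),.1),"knob width",wplane(s,(292,263),.1)-wplane(s,(331,263),.1),"pivot",wplane(s,(314.5,376),.065),wplane(s,(314.5,376),.058))
E
```

```text
knob [ 0.59299286 -0.10075164  0.1       ] knob width [ 0.02275263 -0.002274    0.        ] pivot [0.60308279 0.00827089 0.065     ] [0.60372236 0.01364819 0.058     ]
```

```bash
python3 -c "
from h import *
print(row(.592,-.099,.064,174.4))"
```

```text
[-0.0, -0.001, -0.001, -0.008, -0.008, 0.241]
```

```bash
python3 -m crank '[[0,0,0,-0.007,-0.008,0.1,1],[0,0,0,-0.007,-0.008,0.24,1],[0,0,0,-0.007,-0.008,0.24,1],[0,0,0,-0.007,-0.008,0.24,1],[0,0,0,-0.007,-0.008,0.24,1],[0,0,0,-0.007,-0.008,0.24,-1],[0,0,0,-0.007,-0.008,0.24,-1],[0,0,0,-0.007,-0.008,0.24,-1],[0,0,0,-0.007,-0.008,0.24,-1],[0,0,0,-0.007,-0.008,0.24,-1],[0,0,0,-0.007,-0.008,0.24,-1],[0,0,0,-0.007,-0.008,0.24,-1]]' 25
python3 - <<'E'
from h import *
s=arm.sense();p=(s["tcp_pos"],Ro.from_rotvec(s["eef_rot"]))
print(s["tcp_pos"],s["q"].round(2))
piv=np.array([.602,.010]); k0=s["tcp_pos"][:2]-piv; print("r",np.hypot(*k0),np.degrees(np.arctan2(k0[1],k0[0])))
a0=-95.5
for i in range(0,16):
    a=a0-5*i; k=piv+.1095*np.array([np.cos(np.radians(a)),np.sin(np.radians(a))])
    print(i*5,k.round(4),row(k[0],k[1],s["tcp_pos"][2],174.4-5*i,p))
E
```

```text
t: 2.98
tcp_pos: [0.5929, -0.0984, 0.0652]
eef_rot: [-2.109, 2.328, -0.004]
ft_force: [-2.1, -0.1, 7.0]
gripper_width: 0.271
finger_force: 26.0
[ 0.59293062 -0.09842955  0.0651905 ] [ 0.16  0.39 -0.36  0.   -0.82 -0.26]
r 0.10880818795345566 -94.78126255702878
0 [ 0.5915 -0.099 ] [-0.001, -0.001, -0.0, 0.002, 0.003, -0.0]
5 [ 0.582  -0.0977] [-0.001, -0.001, 0.043, 0.001, 0.027, -0.0]
10 [ 0.5727 -0.0955] [-0.001, -0.001, 0.087, -0.002, 0.051, -0.0]
15 [ 0.5637 -0.0926] [-0.001, -0.001, 0.13, -0.007, 0.074, -0.0]
20 [ 0.5549 -0.0888] [-0.001, -0.001, 0.174, -0.015, 0.097, -0.0]
25 [ 0.5464 -0.0843] [-0.001, -0.001, 0.218, -0.024, 0.119, -0.0]
30 [ 0.5384 -0.0791] [-0.001, -0.0, 0.261, -0.035, 0.14, -0.0]
35 [ 0.5309 -0.0733] [-0.001, -0.0, 0.305, -0.047, 0.161, -0.0]
40 [ 0.5239 -0.0667] [-0.001, -0.0, 0.349, -0.062, 0.18, -0.001]
45 [ 0.5175 -0.0597] [-0.001, -0.0, 0.392, -0.078, 0.197, -0.001]
50 [ 0.5118 -0.052 ] [-0.001, -0.0, 0.436, -0.095, 0.213, -0.001]
55 [ 0.5067 -0.0439] [-0.001, -0.0, 0.48, -0.114, 0.228, -0.001]
60 [ 0.5024 -0.0354] [-0.002, -0.0, 0.523, -0.134, 0.241, -0.001]
65 [ 0.4988 -0.0266] [-0.002, -0.0, 0.567, -0.156, 0.252, -0.001]
70 [ 0.496  -0.0174] [-0.002, 0.0, 0.61, -0.178, 0.261, -0.001]
75 [ 0.494  -0.0081] [-0.002, 0.0, 0.654, -0.2, 0.268, -0.001]
```

```bash
python3 -m crank '[[0,0,0.022,0,0.012,0,-1],[0,0,0.043,0,0.024,0,-1],[0,0,0.065,-0.002,0.036,0,-1],[0,0,0.087,-0.004,0.048,0,-1],[0,0,0.108,-0.007,0.06,0,-1],[0,0,0.13,-0.009,0.071,0,-1],[0,0,0.152,-0.013,0.083,0,-1],[0,0,0.174,-0.017,0.094,0,-1],[0,0,0.196,-0.021,0.105,0,-1],[0,0,0.218,-0.026,0.116,0,-1],[0,0,0.218,-0.026,0.116,0,-1]]'
python3 - <<'E'
from h import *
s=arm.sense();p=(s["tcp_pos"],Ro.from_rotvec(s["eef_rot"]))
print(s["tcp_pos"],s["ft_force"],s["ft_torque"])
piv=np.array([.602,.010]); k0=s["tcp_pos"][:2]-piv; a0=np.degrees(np.arctan2(k0[1],k0[0]));print("r",np.hypot(*k0),a0)
for i in range(5,65,5):
    a=a0-i; k=piv+np.hypot(*k0)*np.array([np.cos(np.radians(a)),np.sin(np.radians(a))])
    print(i,k.round(4),row(k[0],k[1],s["tcp_pos"][2],149.4-i,p))
E
```

```text
t: 3.9
tcp_pos: [0.5476, -0.0838, 0.0652]
eef_rot: [-1.552, 2.73, -0.005]
ft_force: [-0.9, -2.8, 7.8]
gripper_width: 0.276
finger_force: 26.1
[ 0.54761672 -0.08379489  0.06518101] [-0.94632014 -2.82890197  7.79667652] [-0.85590532  0.49923487 -0.19977889]
r 0.10842058147367335 -120.10561858895159
5 [ 0.5396 -0.0787] [-0.002, -0.0, 0.042, -0.001, 0.024, -0.0]
10 [ 0.5322 -0.0729] [-0.002, -0.0, 0.086, -0.004, 0.047, -0.0]
15 [ 0.5252 -0.0665] [-0.002, -0.0, 0.13, -0.008, 0.07, -0.0]
20 [ 0.5188 -0.0595] [-0.002, -0.0, 0.173, -0.015, 0.093, -0.0]
25 [ 0.5131 -0.052 ] [-0.002, 0.0, 0.217, -0.024, 0.115, -0.0]
30 [ 0.508 -0.044] [-0.002, 0.0, 0.26, -0.035, 0.136, -0.0]
35 [ 0.5037 -0.0356] [-0.002, 0.0, 0.304, -0.047, 0.156, -0.001]
40 [ 0.5    -0.0269] [-0.002, 0.0, 0.348, -0.061, 0.175, -0.001]
45 [ 0.4972 -0.0179] [-0.002, 0.0, 0.391, -0.077, 0.193, -0.001]
50 [ 0.4952 -0.0086] [-0.002, 0.0, 0.435, -0.094, 0.209, -0.001]
55 [0.494  0.0007] [-0.002, 0.001, 0.479, -0.113, 0.223, -0.001]
60 [0.4936 0.0102] [-0.002, 0.001, 0.522, -0.133, 0.236, -0.001]
```

```bash
python3 -m crank '[[0,0,0.042,-0.001,0.024,0,-1],[0,0,0.086,-0.004,0.047,0,-1],[0,0,0.13,-0.008,0.07,0,-1],[0,0,0.173,-0.015,0.093,0,-1],[0,0,0.217,-0.024,0.115,0,-1],[0,0,0.26,-0.035,0.136,0,-1],[0,0,0.304,-0.047,0.156,0,-1],[0,0,0.348,-0.061,0.175,0,-1],[0,0,0.348,-0.061,0.175,0,-1]]'
python3 - <<'E'
from h import *
s=arm.sense();p=(s["tcp_pos"],Ro.from_rotvec(s["eef_rot"]))
print(s["tcp_pos"],s["ft_force"],s["ft_torque"])
piv=np.array([.602,.010]); k0=s["tcp_pos"][:2]-piv; a0=np.degrees(np.arctan2(k0[1],k0[0]));print("r",np.hypot(*k0),a0)
for i in range(2,18,2):
    a=a0-i; k=piv+np.hypot(*k0)*np.array([np.cos(np.radians(a)),np.sin(np.radians(a))])
    print(i,k.round(4),row(k[0],k[1],s["tcp_pos"][2],109.4-i,p))
E
```

```text
t: 4.65
tcp_pos: [0.5003, -0.0261, 0.0651]
eef_rot: [-0.525, 3.094, -0.003]
ft_force: [0.0, -2.4, 7.3]
gripper_width: 0.273
finger_force: 26.2
[ 0.50026685 -0.02611586  0.06513115] [ 0.04047616 -2.3651548   7.31749189] [-0.62015501  0.18584878 -0.36706376]
r 0.10795364376732138 -160.4548404666499
2 [ 0.4991 -0.0225] [-0.001, 0.001, 0.016, -0.0, 0.009, -0.0]
4 [ 0.498  -0.0189] [-0.001, 0.001, 0.034, -0.001, 0.019, -0.0]
6 [ 0.497  -0.0153] [-0.001, 0.001, 0.051, -0.001, 0.028, -0.0]
8 [ 0.4962 -0.0116] [-0.001, 0.001, 0.069, -0.002, 0.038, -0.0]
10 [ 0.4955 -0.0079] [-0.001, 0.001, 0.086, -0.004, 0.047, -0.0]
12 [ 0.495  -0.0042] [-0.001, 0.001, 0.103, -0.006, 0.056, -0.0]
14 [ 4.946e-01 -4.000e-04] [-0.001, 0.001, 0.121, -0.008, 0.065, -0.0]
16 [0.4943 0.0033] [-0.001, 0.001, 0.138, -0.01, 0.074, -0.0]
```

```bash
python3 -m crank '[[0,0,0.017,0,0.009,0,-1],[0,0,0.034,-0.001,0.019,0,-1],[0,0,0.051,-0.001,0.028,0,-1],[0,0,0.069,-0.002,0.038,0,-1],[0,0,0.069,-0.002,0.038,0,-1]]'; python3 -m crank '[[0,0,0.008,0,0.005,0,-1],[0,0,0.017,0,0.009,0,-1],[0,0,0.026,-0.001,0.014,0,-1],[0,0,0.026,-0.001,0.014,0,-1],[0,0,0.026,-0.001,0.014,0,-1]]'
```

```text
t: 5.07
tcp_pos: [0.4966, -0.0127, 0.0651]
eef_rot: [-0.316, 3.123, -0.005]
ft_force: [3.2, -7.4, 7.6]
gripper_width: 0.27
finger_force: 26.5
t: 5.48
tcp_pos: [0.4968, -0.0122, 0.0652]
eef_rot: [-0.24, 3.13, -0.015]
ft_force: [19.3, -45.4, -2.6]
gripper_width: 0.273
finger_force: 29.6
```

The lever hit a hard stop at the predicted bearing (-168°), so it is home. I'll ease off, release and lift, then look.

```bash
python3 -m crank '[[0,0,-0.012,0,-0.01,0,-1],[0,0,-0.012,0,-0.01,0,-1],[0,0,-0.012,0,-0.011,0,1],[0,0,-0.012,0,-0.011,0,1],[0,0,-0.012,0,-0.011,0,1],[0,0,-0.012,0,-0.011,0,1],[0,0,-0.012,0,-0.011,0,1],[0,0,-0.012,0,-0.011,-0.1,1],[0,0,-0.012,0,-0.011,-0.2,1],[0,0,-0.012,0,-0.011,-0.3,1],[0,0,-0.012,0,-0.011,-0.35,1],[0,0,-0.012,0,-0.011,-0.35,1]]'
python3 -c "
from h import *
print(row(.45,-.15,.21,110),arm.sense()['q'].round(2))"
```

```text
t: 6.48
tcp_pos: [0.4977, -0.01, 0.2095]
eef_rot: [-0.274, 3.12, -0.001]
ft_force: [0.2, 0.2, -1.0]
gripper_width: 1.003
finger_force: 0.0
[-0.001, 0.005, -0.087, 0.178, -0.324, -0.003] [ 0.38  0.08 -0.41  0.   -1.08 -1.78]
```

```bash
python3 - <<'E'
from h import *
s=arm.sense(); w=arm.get_image("wrist");t=arm.get_image("top");d=arm.get_image("side")
h=np.zeros((480,800,3),np.uint8)
h[:300,:400]=cv2.resize(w[:,:],(400,300)); h[:300,400:]=cv2.resize(t[130:310,200:440],(400,300)); h[300:,:]=0
h[300:480,:300]=cv2.resize(d[205:325,215:415],(300,180))
cv2.imwrite("pics/m2.png",h)
print(blobs(t,40,(230,150,390,290)));print(blobs(d,40,(225,215,365,320)));print(row(.588,.088,.2,105))
E
```

```text
[([282, 165, 30, 31, 742], [296.5, 180.3]), ([273, 234, 24, 20, 332], [283.5, 242.8]), ([327, 258, 9, 9, 51], [330.9, 262.0])]
[([345, 215, 6, 9, 45], [347.6, 218.6]), ([237, 250, 31, 24, 576], [252.4, 261.2]), ([286, 252, 25, 19, 387], [297.9, 260.7]), ([349, 256, 10, 17, 131], [353.5, 264.0]), ([312, 272, 8, 13, 90], [315.5, 278.0])]
[-0.001, 0.0, -0.044, -0.273, 0.202, 0.009]
```

View pics/m2.png

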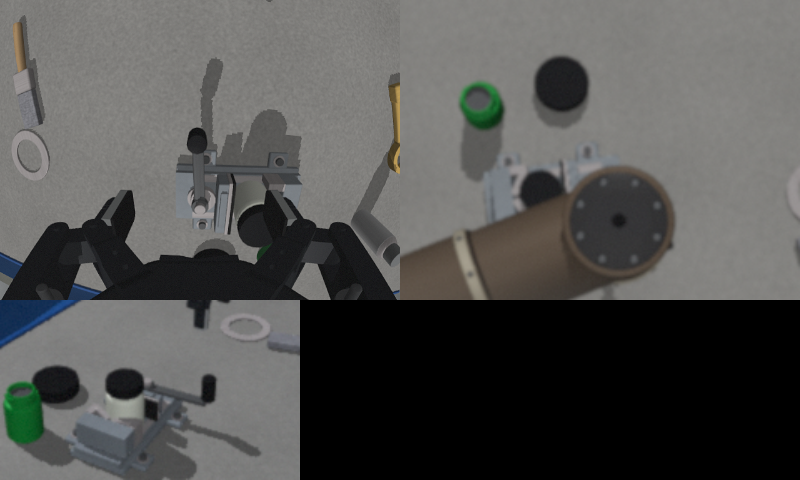

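The lever is now along the vise's -x and the jar is still upright. In the side picture the cap is at (297.9,260.7), a shift of under 1 px. I'll go above the cap.

```bash
python3 -m crank '[[0,0,-0.044,-0.27,0.2,0,1],[0,0,-0.044,-0.27,0.2,0,1],[0,0,-0.044,-0.27,0.2,0,1],[0,0,-0.044,-0.27,0.2,0,1],[0,0,-0.044,-0.27,0.2,0,1],[0,0,-0.044,-0.27,0.2,0,1],[0,0,-0.044,-0.27,0.2,0,1]]'
python3 - <<'E'
from h import *
s=arm.sense(); w=arm.get_image("wrist"); cv2.imwrite("pics/w3.png",w)
print(s["tcp_pos"]); 
a=plane("side",(298.3,260.3),.108);b=plane("side",(297.9,260.7),.108); print("shift",b-a)
for th in (25,30,35): print(blobs(w,th,(200,150,440,330)))
E
```

```text
t: 7.22
tcp_pos: [0.5864, 0.0862, 0.2026]
eef_rot: [0.41, -3.113, 0.004]
ft_force: [0.4, -0.1, -0.2]
gripper_width: 1.001
finger_force: 0.0
[0.58643863 0.08615408 0.20255266]
shift [-0.00023249  0.00182718  0.        ]
[([284, 170, 6, 21, 45], [287.6, 178.9]), ([284, 191, 4, 23, 37], [285.8, 200.6]), ([284, 202, 69, 23, 208], [316.0, 209.2]), ([200, 305, 14, 25, 144], [206.7, 318.2]), ([426, 305, 7, 8, 23], [428.5, 307.7]), ([424, 313, 14, 13, 51], [429.4, 318.4]), ([245, 328, 19, 2, 20], [254.1, 328.8])]
[([283, 169, 8, 45, 117], [286.7, 187.9]), ([280, 202, 84, 35, 360], [320.5, 211.7]), ([200, 305, 14, 25, 291], [206.3, 318.4]), ([423, 305, 17, 25, 318], [431.0, 318.9]), ([245, 328, 19, 2, 24], [254.2, 328.8])]
[([283, 169, 8, 47, 141], [286.4, 189.6]), ([275, 202, 90, 53, 480], [316.6, 215.1]), ([277, 264, 3, 13, 18], [278.0, 269.6]), ([200, 305, 14, 25, 301], [206.2, 318.2]), ([423, 305, 17, 25, 340], [431.0, 318.7]), ([245, 328, 21, 2, 29], [255.1, 328.7])]
```

View pics/w3.png

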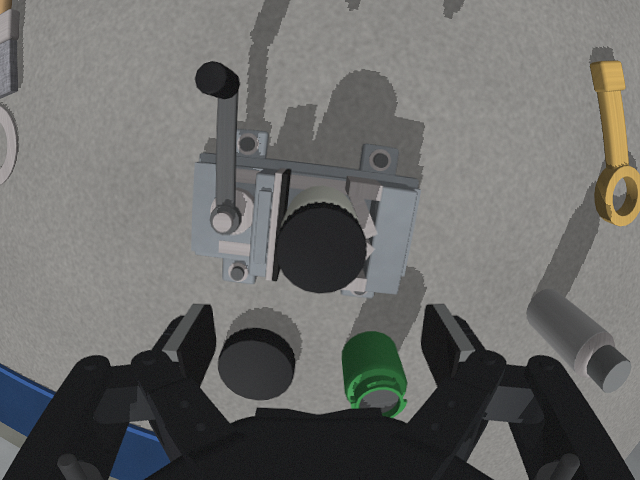

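The wrist view shows the cap's top at about (322,248), the lever home with its knob at (217,80), and the jar in the V groove. I'll fit the cap's disc.

```bash
python3 - <<'E'
from h import *
s=arm.sense(); w=cv2.imread("pics/w3.png")
g=cv2.GaussianBlur(w.max(2),(5,5),0)
for th in(55,70):
    m=np.zeros_like(g); m[195:300,270:375]=(g<th)[195:300,270:375]*255
    m=cv2.morphologyEx(m,cv2.MORPH_OPEN,np.ones((25,25),np.uint8))
    c=max(cv2.findContours(m,0,1)[0],key=cv2.contourArea); e=cv2.fitEllipse(cv2.convexHull(c)); print(th,e, cv2.boundingRect(c))
    p=wplane(s,e[0],.115); print("cap top",p, "diam", np.linalg.norm(wplane(s,(e[0][0]-e[1][0]/2,e[0][1]),.115)-wplane(s,(e[0][0]+e[1][0]/2,e[0][1]),.115)))
k=wplane(s,(216,77),.1);pv=wplane(s,(223,222),.062); print("knob",k,"piv",pv,np.degrees(np.arctan2(*(k-pv)[1::-1])))
E
```

```text
55 ((319.8242492675781, 247.08628845214844), (88.64911651611328, 92.5693359375), 95.15703582763672) (276, 204, 88, 86)
cap top [0.58698098 0.08727892 0.115     ] diam 0.058427073983878086
70 ((319.73919677734375, 247.13803100585938), (89.41845703125, 96.00745391845703), 101.84317016601562) (275, 204, 90, 87)
cap top [0.58702981 0.08723424 0.115     ] diam 0.05894158981670271
knob [ 0.49476404 -0.00891525  0.1       ] piv [0.60313476 0.01084161 0.062     ] -169.66798314245605
```

```bash
python3 - <<'E'
from h import *
print(row(.587,.0875,.135,105))
E
python3 - <<'E'
from h import *
s=arm.sense(); w=cv2.imread("pics/w3.png")
for n,p,z in [("lug",(247,144),.012),("lug",(380,160),.012),("lug",(238,272),.012),("jawUL",(377,186),.062),("jawLL",(368,290),.062),("jawUR",(420,190),.062),("jawLR",(405,293),.062)]: print(n,wplane(s,p,z).round(4))
E
```

```text
[-0.001, -0.001, -0.0, -0.002, 0.004, 0.17]
lug [0.5417 0.0075 0.012 ]
lug [0.5251 0.1274 0.012 ]
lug [0.6647 0.025  0.012 ]
jawUL [0.5438 0.122  0.062 ]
jawLL [0.6298 0.1411 0.062 ]
jawUR [0.5371 0.1564 0.062 ]
jawLR [0.6247 0.1734 0.062 ]
```

```bash
python3 -m crank '[[0,0,0,-0.002,0.004,0.1,1],[0,0,0,-0.002,0.004,0.14,1],[0,0,0,-0.002,0.004,0.14,1],[0,0,0,-0.002,0.004,0.14,1]]'
python3 - <<'E'
from h import *
s=arm.sense(); w=arm.get_image("wrist"); cv2.imwrite("pics/w4.png",w)
print(s["tcp_pos"])
E
```

```text
t: 7.6
tcp_pos: [0.5873, 0.0874, 0.148]
eef_rot: [0.409, -3.114, 0.004]
ft_force: [0.5, -0.2, 1.2]
gripper_width: 0.997
finger_force: 0.0
[0.58726298 0.08740833 0.14795003]
```

View pics/w4.png

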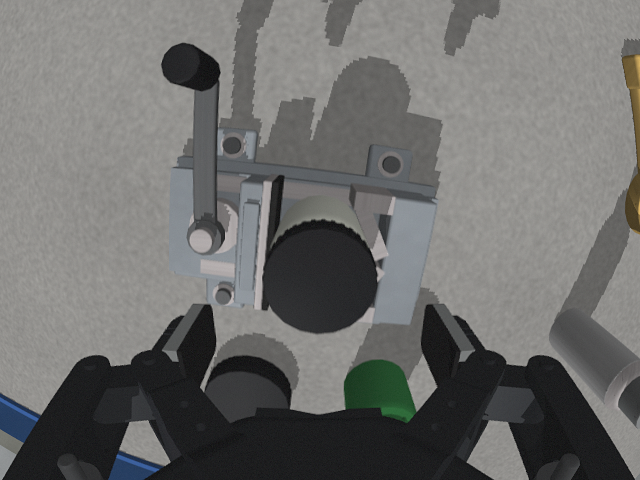

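The cap's top disc runs from columns 264 to 377 and rows 222 to 332, with its centre near (320.5,277). The fingers straddle it.

```bash
python3 - <<'E'
from h import *
s=arm.sense()
L,R_,T,B=[wplane(s,p,.115) for p in [(264,277),(377,277),(320.5,222),(320.5,332)]]
print("centre LR",(L+R_)/2,np.linalg.norm(L-R_),"TB",(T+B)/2,np.linalg.norm(T-B))
print(row(.587,.088,.089,105))
E
```

```text
centre LR [0.58778377 0.08913518 0.115     ] 0.05897090233821904 TB [0.58951262 0.08958645 0.115     ] 0.06248381304354823
[-0.001, 0.001, -0.0, 0.003, 0.001, 0.15]
```

```bash
python3 -m crank '[[0,0,0,-0.002,0.003,0.07,1],[0,0,0,-0.002,0.003,0.15,1],[0,0,0,-0.002,0.003,0.15,1],[0,0,0,-0.002,0.003,0.15,1],[0,0,0,-0.002,0.003,0.15,1],[0,0,0,-0.002,0.003,0.15,1]]' 20
python3 -m crank '[[0,0,0,0,0,0,-0.2],[0,0,0,0,0,0,-0.2],[0,0,0,0,0,0,-0.2],[0,0,0,0,0,0,-0.2],[0,0,0,0,0,0,-0.2],[0,0,0,0,0,0,-0.2],[0,0,0,0,0,0,-0.2],[0,0,0,0,0,0,-0.2]]' 20
python3 -c "
from h import *
s=arm.sense();print(s['ft_torque'],Ro.from_rotvec(s['eef_rot']).inv().apply(s['ft_force']),s['q'].round(2))"
```

```text
t: 8.15
tcp_pos: [0.59, 0.0901, 0.0906]
eef_rot: [-0.41, 3.11, -0.002]
ft_force: [-0.4, -0.6, -0.3]
gripper_width: 1.001
finger_force: 0.0
t: 8.82
tcp_pos: [0.5894, 0.0897, 0.0896]
eef_rot: [-0.41, 3.112, -0.003]
ft_force: [-1.7, -1.3, 7.5]
gripper_width: 0.693
finger_force: 20.0
[-0.35546993  0.42505025 -0.05821296] [ 1.99997891 -0.82698739 -7.53136165] [ 0.48  0.36 -0.35  0.   -0.86 -1.79]
```

```bash
python3 -m crank '[[0,0,0,0,0,0,-0.5],[0,0,0,0,0,0,-0.5],[0,0,0,0,0,0,-0.5],[0,0,-0.03,0,0,0,-0.5],[0,0,-0.06,0,0,-0.001,-0.5],[0,0,-0.09,0,0,-0.001,-0.5],[0,0,-0.12,0,0,-0.001,-0.5],[0,0,-0.15,0,0,-0.001,-0.5],[0,0,-0.18,0,0,-0.002,-0.5],[0,0,-0.21,0,0,-0.002,-0.5],[0,0,-0.24,0,0,-0.002,-0.5]]' 70
python3 -c "
from h import *
s=arm.sense();print(s['ft_torque'],s['q'].round(2))"
```

```text
t: 9.73
tcp_pos: [0.5893, 0.0898, 0.0907]
eef_rot: [-1.142, 2.924, -0.004]
ft_force: [-3.4, 0.4, 10.6]
gripper_width: 0.673
finger_force: 73.3
[-0.05031486  0.91677145 -0.33463265] [ 0.48  0.35 -0.35  0.   -0.87 -1.31]
```

```bash
python3 -m crank '[[0,0,-0.04,0,0,-0.001,-0.5],[0,0,-0.08,0,0,-0.001,-0.5],[0,0,-0.12,0,0,-0.001,-0.5],[0,0,-0.16,0,0,-0.002,-0.5],[0,0,-0.2,0,0,-0.002,-0.5],[0,0,-0.24,0,0,-0.002,-0.5],[0,0,-0.28,0,0,-0.003,-0.5],[0,0,-0.32,0,0,-0.003,-0.5],[0,0,-0.36,0,0,-0.003,-0.5],[0,0,-0.4,0,0,-0.003,-0.5],[0,0,-0.44,0,0,-0.003,-0.5],[0,0,-0.44,0,0,-0.003,-0.5]]'
python3 - <<'E'
from h import *
s=arm.sense();print(s['ft_torque'],s['q'].round(2))
w=arm.get_image("wrist");d=arm.get_image("side")
h=np.zeros((480,800,3),np.uint8); h[:300,:400]=cv2.resize(w[180:420,160:480],(400,300)); h[:320,400:]=cv2.resize(d[205:325,245:395],(400,320)); cv2.imwrite("pics/m5.png",h)
E
```

```text
t: 10.73
tcp_pos: [0.5896, 0.0897, 0.0921]
eef_rot: [-2.282, 2.156, -0.006]
ft_force: [-2.3, -0.3, 10.1]
gripper_width: 0.671
finger_force: 72.9
[-0.31417382  0.67799264  0.07262279] [ 0.48  0.35 -0.35  0.   -0.87 -0.43]
```

View pics/m5.png

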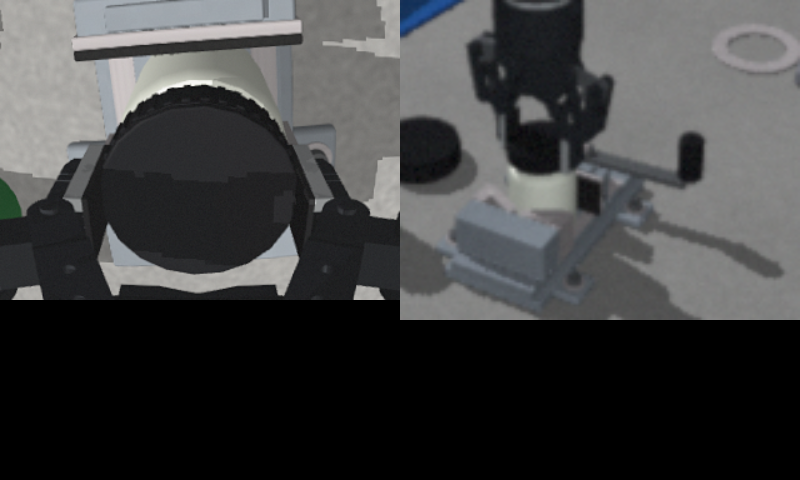

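The yaw torque has dropped to 0.07 N m, so the threads are free. The cap is square between the pads and the jar upright. I'll lift gently first.

```bash
python3 -m crank '[[0,0,0,0,0,-0.006,-0.5],[0,0,0,0,0,-0.012,-0.5],[0,0,0,0,0,-0.018,-0.5],[0,0,0,0,0,-0.018,-0.5]]'
```

```text
t: 11.17
tcp_pos: [0.5886, 0.0898, 0.0977]
eef_rot: [-2.277, 2.164, -0.003]
ft_force: [-0.2, 0.8, -1.3]
gripper_width: 0.674
finger_force: 74.4
```

```bash
python3 -m crank '[[0,0,0,0,0,-0.012,-0.5],[0,0,0,0,0,-0.024,-0.5],[0,0,0,0,0,-0.036,-0.5],[0,0,0,0,0,-0.05,-0.5],[0,0,0,0,0,-0.064,-0.5],[0,0,0,0,0,-0.077,-0.5],[0,0,0,0,0,-0.077,-0.5],[0,0,0,0,0,-0.077,-0.5],[0,0,0,0,0,-0.077,-0.5]]'
python3 - <<'E'
from h import *
s=arm.sense();print(s['ft_torque'],Ro.from_rotvec(s['eef_rot']).as_matrix().round(4)[:,2])
w=arm.get_image("wrist");d=arm.get_image("side");t=arm.get_image("top")
h=np.zeros((600,800,3),np.uint8); h[:300,:400]=cv2.resize(w[180:420,160:480],(400,300)); h[:320,400:]=cv2.resize(d[205:325,245:395],(400,320)); h[320:600,:373]=cv2.resize(w,(373,280));h[320:600,400:773]=cv2.resize(t,(373,280)); cv2.imwrite("pics/m6.png",h)
E
```

```text
t: 11.92
tcp_pos: [0.5882, 0.0897, 0.1278]
eef_rot: [2.277, -2.164, 0.003]
ft_force: [0.1, -0.3, -1.3]
gripper_width: 0.674
finger_force: 74.5
[ 0.01169548  0.02401471 -0.03346851] [ 8.0e-04 -1.6e-03 -1.0e+00]
```

View pics/m6.png

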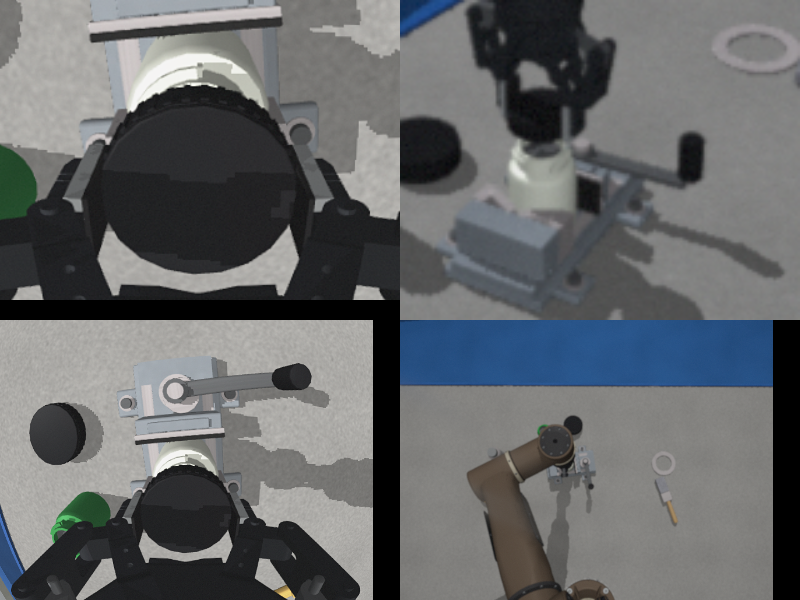

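The cap is held level about 24 mm above the open, upright jar. The lever is home and the other things are untouched.

```bash
python3 -c "
from workcell import arm
print(arm.close_job())"
```

```text
the job is handed in; nothing more can be done
None
```

The job is handed in at about 12 s: the vise lever is fully home with the jar clamped upright, and the unscrewed cap is gripped level about 24 mm above the open mouth, by the arm's own measurements.

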